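# Take the weight off the gel stand's front feet with a levelling wedge

## Robot

A 6-joint arm with a two-finger parallel gripper is mounted at the origin on the work surface. World frame = base frame: x ahead of the robot, y to its left, z up, the work surface at z = 0. Lengths are in mm, angles in rad, forces in N, time in s.
With the tool pointing down it reaches from about 350 to 775 mm from the base axis. Payload 7.3 kg.
Tool frame: the origin (TCP) lies on the centre line of the jaws, within the pads' length; the fingertips stand 22 mm ahead of it and the grasp point (between the pads) lies 3 mm ahead of it; z points along the fingers, y is the direction in which the jaws open and shut (so a half turn about z gives the same grasp; the last joint's range is limited). The gripper opens to 92 mm and grips with 3 to 60 N. Pads are 19 mm wide; open, the fingers measure 130 mm over their backs; the gripper's body (75 mm by 190 mm) begins 47 mm behind the grasp point.
Start: joints at [1.196, 0.342, 1.524, -0, 1.275, -0.146], TCP at [119.057, 511.34, 248.741] pointing down, gripper open.
Joint ranges: [-2.53, 2.53], [-0.77, 2.02], [0.04, 2.7], [-1, 4.14], [0.28, 2.66], [-3.11, 3.11]. Speed limits (rad/s): [2.57, 2.57, 3.14, 3.14, 3.14, 3.14].

## Interface

Orientations are given as [roll, pitch, yaw] about the fixed x, y, z axes, in that order (R = Rz(yaw) Ry(pitch) Rx(roll)).
In Python, from plant import get_obs, capture, close_job gives the robot as it stands.
- The arm moves only by the tool carry_out, never from a script. Its arguments are lists of equal length, an entry for each row: "xyz": the shift along the tool's x, y, z scaled (see below), a list of three; "dr": the turn, a rotation vector about the tool's x, y, z scaled (see below), a list of three. A call has 1 to 8 rows; each row shifts and turns the commanded pose from where the row before left it, along the tool's axes as they then stand; what a row does not reach is not made up. The controller multiplies each number of a shift by 0.06 m and each number of a turn by 8 degrees. A row lasts 1/8 s, in which the tool goes at most 62.5 mm and 10.7 degrees, less where a joint would pass 70% of its speed; a pose out of reach is approached as far as the arm can. A call with a number of a shift or a turn outside -1 to 1 is refused whole. A call with a gripper value outside its range is refused whole. "gripper" is the gripper's target within -1 to 1 (fully open at 1, half-way at 0, shut at -1), set as the call begins (left out, the last holds). The fingers move at their own pace and stop on an object; the grip force is fixed at half the most. Time passes only in rows, so rows that do not move let the fingers close. It gives the time, the measured TCP pose, the force and the opening at its end, in the units of the state.
- get_obs(): the state, without advancing time (a new reading comes with each control period).
- capture(name): name is "scene" or "top" or "wrist"; returns a dict with "image" (400x640x3 uint8, blue, green, red), "fx", "fy", "cx", "cy" (pixels), "pose" (4x4, takes a point from camera to world coordinates). Camera axes: x right, y up, looking along -z (the intrinsics and any distortion apply to the point x, -y, -z); pixel columns grow to the right and rows downward; lengths in mm; the calibration is good to about 2 mm. A picture is of the moment at which its call begins. There is no depth.
- close_job(): hands the job in, once; it reports no verdict.
The state is a dict: "time": time; "joint_positions": joint angles; "dq": joint speeds; "tau": joint torques, N m; "tool_pos": TCP position; "tcp_rot": TCP orientation; "contact_force": force on the tool from outside, world axes, zero at the start; "moment": the same for the moment, N m; "grip_width": finger opening in mm.
Only numpy, scipy, OpenCV 4.12 (cv2) and the standard library are available. Lean on these libraries where they do the work, as an engineer would, in place of code of your own. Each camera call takes 0.05 s, during which the arm holds its last target.

## Task

Take the orange levelling wedge by its upright grip, set it flat on the bench and push its thin end squarely under the middle of the gel-casting stand's front edge until both front feet just come off the bench, by about 3 mm, while the back feet stay down and the stand is not shoved out of place. The job ends holding: finish with the wedge still gripped and holding the stand up like that, so that a colleague can wind the feet; only the wedge carries the front of the stand, and the gripper does not touch the stand. Leave everything else on the bench where it is.

Things in the scene. Friction and masses are not known exactly. Their poses are not given: they have to be found in the camera images.
- stand: Gel-casting stand, loose, 1 to 1.5 kg: white plate 170 (x) by 230 (y) by 12 mm, underside 14 mm above the bench, on four black screw feet 26 mm across. On it a clear tray with a red comb, up to 66 mm high, and a green bubble level at the middle of the front edge. Origin on the bench below its middle; x to its back, y to its left. Its front (x = -85 mm) faces the robot within 15 degrees.
- stand_edge (a point): Middle of the lower edge of the stand's front, 14 mm above the bench before it is lifted. The wedge goes under here, along the stand's x. About half the weight rests on this side; the feet rise by nine tenths of the rise of this edge.
- foot_left (a point): Centre of the sole of the stand's left front foot (x = -65, y = 95 mm in the stand); height 0 while it stands on the bench.
- foot_right (a point): Centre of the sole of the stand's right front foot (x = -65, y = -95 mm in the stand); height 0 while it stands on the bench.
- back_left (a point): Centre of the sole of the stand's left back foot (x = 65, y = 95 mm in the stand); it stays on the bench.
- back_right (a point): Centre of the sole of the stand's right back foot (x = 65, y = -95 mm in the stand); it stays on the bench.
- wedge: Levelling wedge, loose, lying flat, 0.13 kg, orange slippery plastic, 30 mm wide. Upright grip with a black rubber band: a block 40 (x) by 30 (y) by 52 mm high. From its front (x = 20 mm) a taper runs from 24 mm high down to the thin end, 3 mm high at x = 125 mm: slope 1 in 5, a black tick every 10 mm. Origin on the underside below the middle of the grip; x to the thin end, z up.
- wedge_toe (a point): Middle of the wedge's thin end, on its underside. Slid flat on the bench, the wedge meets the stand's edge when this is 55 mm past it. From there pushing takes 5 to 15 N and 5 mm of push lifts the edge 1 mm: about 18 mm more for 3 mm under the feet. It stays put by friction.
- tube_rack: Blue rack with 24 small tubes, 115 x 75 x 46 mm, to be left alone. It lies on the one side of the robot and the wedge on the other.
- tip_box: Blue box of pipette tips, 122 x 84 x 81 mm, to be left alone.
- reagent_jar: White jar, 62 mm across and 115 mm high, to be left alone.
- media_bottle: Clear bottle with a blue cap, 84 mm across and 180 mm high, to be left alone.
- spare_comb: Red comb with white teeth lying flat, 90 x 38 x 12 mm, to be left alone.
- marker: White marker pen with a blue cap, 130 mm long and 17 mm thick, lying far to the left, to be left alone.
Not all that is in view belongs to the job. There is more than one size of the wedge; the job needs the largest.

How it is judged (in metres and radians):
On the way, in this order (a step that is already met when the one before it is completed fails the run):
1. the wedge is gripped (contact force between the fingers and wedge above 15 N), for 0.2 s.
2. the wedge meets the stand's edge from below (contact force between wedge and stand above 1 N and x of wedge_toe in the frame of stand above -0.05 m), for 0.1 s.
At the end, for the whole second after the job is handed in: Both front feet are 1.5 to 6 mm above the bench and both back feet are on it; the wedge lies flat on the bench, under the stand within 25 mm of its middle line and 15 degrees of square, carries the stand, and is gripped; the gripper does not touch the stand, which is at rest (height (world z) of foot_left between 0.0015 and 0.006 m and height (world z) of foot_right between 0.0015 and 0.006 m and height (world z) of each of back_left, back_right below 0.0015 m and contact force between wedge and stand above 2 N and contact force between the fingers and wedge above 15 N and contact force between each of the fingers, the arm and stand below 0.3 N and angle between wedge's own z axis and vertical below 0.06 rad and height (world z) of wedge below 0.004 m and y of wedge_toe in the frame of stand between -0.025 and 0.025 m and angle between the x axis of wedge and the x axis of stand, either way round below 0.26 rad and linear speed of stand below 0.01 m/s); the arm keeps its last pose, push and grip.
It fails at once if the stand is shoved more than 20 mm out of place (distance of any of back_left, back_right from where it was at the start of the episode above 0.02 m).
It fails at once if the stand's front is raised more than 12 mm, so that the tray would slide (height (world z) of any of foot_left, foot_right above 0.012 m).
It fails at once if a bystander is moved more than 30 mm (distance of any of tube_rack, tip_box, reagent_jar, media_bottle, spare_comb, marker from where it was at the start of the episode above 0.03 m).
It also fails if it takes over 56 s, if anything falls off the work surface, if the arm or the gripper's body presses on something with over 40 N, if the wrist force passes 120 N, or if a joint passes its speed limit or range.

## Working session

There is one attempt and no reset: what is moved stays moved. The work goes in short steps, Python scripts to look and compute and a tool call to move; the robot and the scene stay as the last step left them, time stands still between calls to the robot, and variables do not carry over. Pictures are saved under pics/ and viewed, and the job is handed in when it is done.

Besides the shell and the picture viewer there is one more tool, called after "Request:" as name(argument=value, ...) on one line, values as JSON. carry_out: Moves the arm, as the interface text tells. Shifts and turns lie within -1 to 1; 1 stands for 0.06 m of shift or 8 degrees of turn. Its arguments: {"type":"object","properties":{"xyz":{"type":"array"},"dr":{"type":"array"},"gripper":{"type":"number"}},"required":["xyz","dr"]}

```bash
ls; mkdir -p pics
python3 - <<'E'
from plant import *
import cv2
o=get_obs();print({k:o[k] for k in('time','tool_pos','tcp_rot','contact_force','grip_width')})
for n in('scene','top','wrist'):
    c=capture(n);cv2.imwrite(f'pics/{n}0.png',c['image']);print(n,c['fx'],c['fy'],c['cx'],c['cy'],c['pose'],[k for k in c])
E
```

```text
pics
{'time': 0.0, 'tool_pos': array([118.90886308, 510.97130808, 248.02846615]), 'tcp_rot': array([-3.14005770e+00, -2.07623670e-04,  2.91277274e+00]), 'contact_force': array([-0.5910111 , -0.36050098, -0.57851905]), 'grip_width': 92.01531190893512}
scene 445.2804130261411 445.2804130261411 322.73623672938515 199.60445410777515 [[ 6.37909223e-01 -6.64777038e-01  3.88771544e-01  1.12168177e+03]
 [ 7.69957669e-01  5.40455180e-01 -3.39224684e-01 -5.06933165e+02]
 [ 1.53951853e-02  5.15732186e-01  8.56611522e-01  1.29063344e+03]
 [ 0.00000000e+00  0.00000000e+00  0.00000000e+00  1.00000000e+00]] ['image', 'fx', 'fy', 'cx', 'cy', 'pose']
top 402.9190994713662 402.9190994713662 316.98160495648375 200.31256627747086 [[-6.10359097e-03  9.89120929e-01 -1.46978006e-01  3.73058756e+02]
 [-9.99980966e-01 -6.16990141e-03  4.73663679e-06 -1.18535672e+01]
 [-9.02154698e-04  1.46975237e-01  9.89139761e-01  1.15126519e+03]
 [ 0.00000000e+00  0.00000000e+00  0.00000000e+00  1.00000000e+00]] ['image', 'fx', 'fy', 'cx', 'cy', 'pose']
wrist 310.43353038224535 310.43353038224535 315.40908469628704 198.30136367703034 [[ 2.27522720e-01 -9.28756397e-01 -2.92651613e-01  3.95843487e+01]
 [ 9.73771742e-01  2.16567243e-01  6.97654883e-02  5.30274156e+02]
 [-1.41639045e-03 -3.00849105e-01  9.53670703e-01  3.84549753e+02]
 [ 0.00000000e+00  0.00000000e+00  0.00000000e+00  1.00000000e+00]] ['image', 'fx', 'fy', 'cx', 'cy', 'pose']
```

View pics/top0.png

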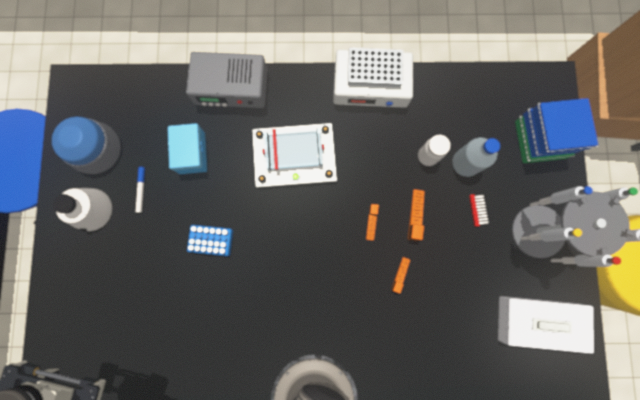

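View pics/scene0.png

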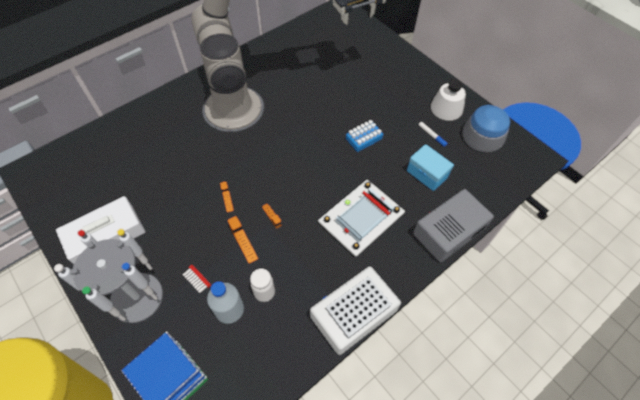

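View pics/wrist0.png

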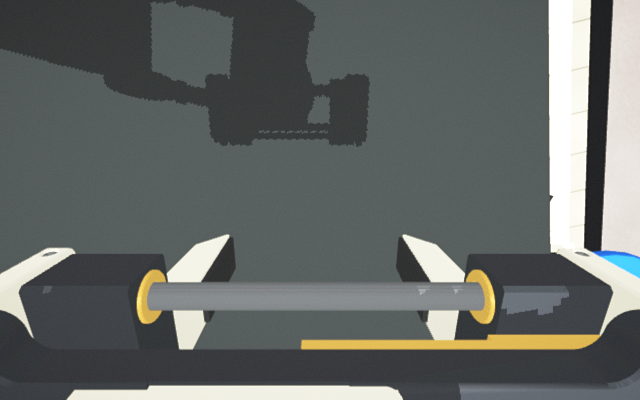

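The top view shows three orange wedges that could be taken for the one I want, at about (372,222), (417,215) and (401,275). The one at (417,215) looks longest. Next I'll measure all three and take a close crop.

```bash
cat > h.py <<'E'
import numpy as np,cv2
def ray(c,px,z):
    d=np.array([(px[0]-c['cx'])/c['fx'],-(px[1]-c['cy'])/c['fy'],-1.0])
    R=c['pose'][:3,:3];t=c['pose'][:3,3];w=R@d
    return t+w*((z-t[2])/w[2])
def proj(c,P):
    R=c['pose'][:3,:3];t=c['pose'][:3,3];q=R.T@(np.array(P,float)-t)
    return np.array([c['cx']+c['fx']*q[0]/-q[2],c['cy']+c['fy']*q[1]/q[2]])
E
python3 - <<'E'
from plant import *
from h import *
for n in('top','scene'):
    c=capture(n);im=c['image'];h=cv2.cvtColor(im,cv2.COLOR_BGR2HSV)
    m=cv2.inRange(h,(5,150,120),(16,255,255))
    cs,_=cv2.findContours(m,cv2.RETR_EXTERNAL,cv2.CHAIN_APPROX_NONE)
    for k in cs:
        if cv2.contourArea(k)<60: continue
        r=cv2.minAreaRect(k);b=cv2.boxPoints(r)
        print(n,np.round(r[0]),np.round(r[1],1),cv2.contourArea(k));print(np.round([ray(c,p,0)[:2] for p in b]).tolist())
    if n=='top':
        a=cv2.resize(im[180:310,340:450],None,fx=4.5,fy=4.5,interpolation=cv2.INTER_CUBIC)
        b=cv2.resize(im[110:200,240:350],None,fx=6,fy=6,interpolation=cv2.INTER_CUBIC)
    else:
        a=cv2.resize(im[170:280,200:300],None,fx=5,fy=5,interpolation=cv2.INTER_CUBIC)
        b=cv2.resize(im[170:265,310:415],None,fx=6,fy=6,interpolation=cv2.INTER_CUBIC)
    cv2.imwrite(f'pics/w_{n}.png',a);cv2.imwrite(f'pics/s_{n}.png',b)
E
```

```text
top [401. 275.] [10.  36.6] 289.5
[[286.0, -218.0], [384.0, -247.0], [377.0, -274.0], [279.0, -245.0]]
top [372. 222.] [ 9.3 36.6] 275.0
[[431.0, -146.0], [536.0, -164.0], [531.0, -191.0], [427.0, -172.0]]
top [417. 214.] [50. 14.] 567.0
[[576.0, -282.0], [575.0, -322.0], [431.0, -316.0], [431.0, -276.0]]
scene [245. 246.] [34.1 10.9] 335.5
[[450.0, -303.0], [454.0, -268.0], [574.0, -290.0], [569.0, -323.0]]
scene [234. 223.] [12.5 10.3] 111.0
[[395.0, -289.0], [399.0, -256.0], [445.0, -265.0], [441.0, -298.0]]
scene [271. 214.] [23.3  7.6] 143.0
[[428.0, -177.0], [424.0, -151.0], [510.0, -151.0], [513.0, -176.0]]
scene [227. 201.] [21.3  7.3] 130.5
[[293.0, -243.0], [302.0, -221.0], [381.0, -252.0], [372.0, -274.0]]
```

View pics/w_top.png

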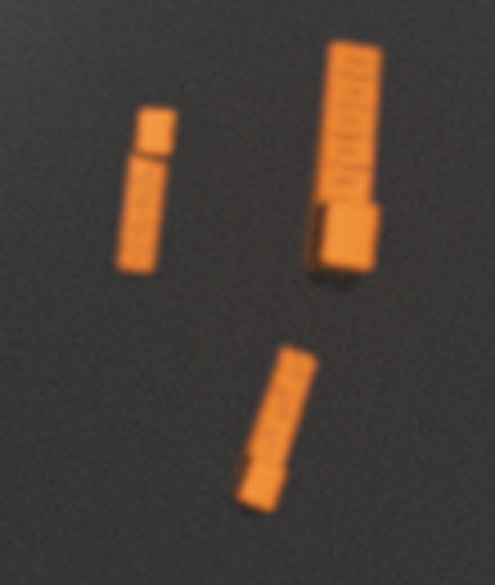

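View pics/s_top.png

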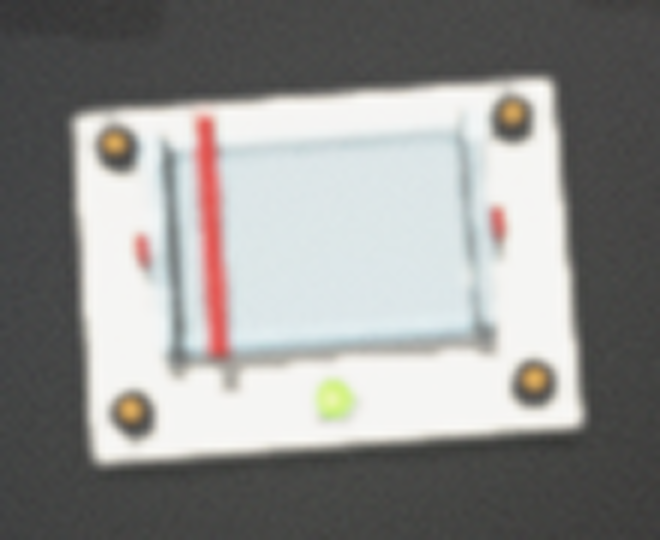

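View pics/w_scene.png

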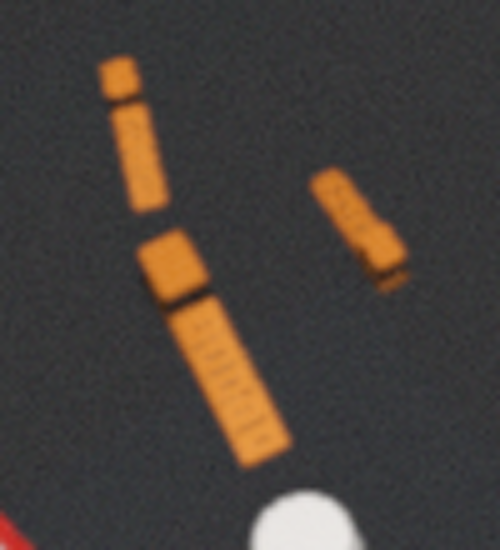

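View pics/s_scene.png

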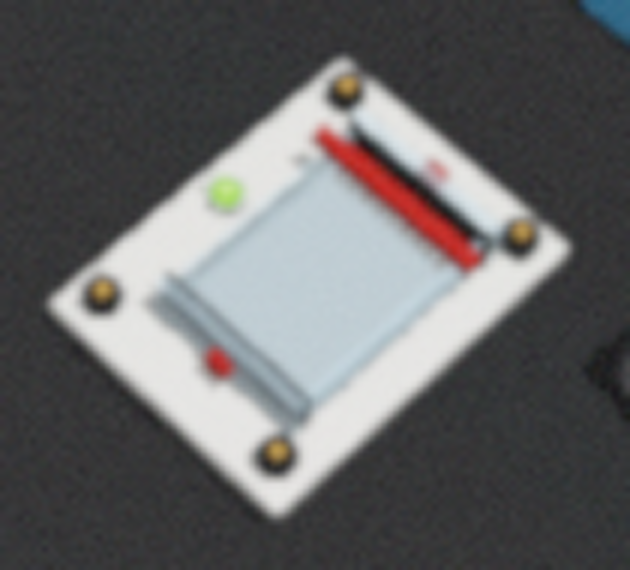

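Crops: the wedge at (417,215) in top (≈145 × 30 mm, longest, ticks every 10 mm, thin end towards +x) is the one I want. The other two are ~105 mm long and narrower. The stand's front edge is the lower edge at about (256,187)–(337,181), with the level at (295,177).

Run:
```python
from plant import *
from h import *
for n in('top','scene'):
    c=capture(n);im=c['image'];h=cv2.cvtColor(im,cv2.COLOR_BGR2HSV)
    # wedge points
    if n=='top':
        G=np.array([(326,203),(380,205),(375,270),(321,268)])/4.5+[340,180]-.4; T=np.array([(330,42),(382,46)])/4.5+[340,180]-.4
        roi=(240,110,350,200)
    else:
        G=np.array([(178,228),(209,272),(162,303),(137,252)])/5+[200,170]-.4;T=np.array([(293,440),(243,468)])/5+[200,170]-.4
        roi=(310,170,415,265)
    g=np.array([ray(c,p,52) for p in G]);t=np.array([ray(c,p,3) for p in T])
    gc=g.mean(0)[:2];tc=t.mean(0)[:2];d=tc-gc
    print(n,'grip',g[:,:2].round(1).tolist(),gc.round(1),'toe',tc.round(1),'len',np.linalg.norm(d).round(1),'yaw',np.degrees(np.arctan2(d[1],d[0])).round(2))
    x0,y0,x1,y1=roi
    m=np.zeros(im.shape[:2],np.uint8);s=cv2.GaussianBlur(im,(3,3),0)[y0:y1,x0:x1].min(2);m[y0:y1,x0:x1]=(s>120)*255
    m=cv2.morphologyEx(m,cv2.MORPH_CLOSE,np.ones((9,9)))
    k=max(cv2.findContours(m,cv2.RETR_EXTERNAL,cv2.CHAIN_APPROX_NONE)[0],key=cv2.contourArea)
    P=np.array([ray(c,p,26)[:2] for p in cv2.convexHull(k)[:,0].astype(float)],np.float32)
    r=cv2.minAreaRect(P);print(' stand',np.round(r[0],1),np.round(r[1],1),round(r[2],2),cv2.boxPoints(r).round(1).tolist())
    # gold screws
    hs=cv2.inRange(h,(12,90,110),(24,255,255));cs=cv2.findContours(hs[y0:y1,x0:x1],cv2.RETR_EXTERNAL,cv2.CHAIN_APPROX_NONE)[0]
    print(' screws(z~32)',[ray(c,np.array(cv2.minEnclosingCircle(q)[0])+[x0,y0],32)[:2].round(1).tolist() for q in cs])
    gr=cv2.inRange(h,(30,80,120),(60,255,255))[y0:y1,x0:x1];ys,xs=np.nonzero(gr);print(' level',ray(c,(xs.mean()+x0,ys.mean()+y0),32)[:2].round(1))
```

```text
top grip [[467.4, -271.3], [465.9, -304.0], [426.6, -299.2], [428.0, -266.6]] [ 447.  -285.3] toe [ 573.8 -306.3] len 128.5 yaw -9.4
 stand [674.8  54.1] [176.6 236.5] 4.12 [[578.2999877929688, 165.6999969482422], [595.2999877929688, -70.0999984741211], [771.4000244140625, -57.5], [754.4000244140625, 178.39999389648438]]
 screws(z~32) [[604.2, 144.9], [618.0, -45.0], [734.9, 154.4], [748.7, -35.8]]
 level [609.1  49.7]
scene grip [[428.9, -268.5], [467.4, -271.2], [467.1, -306.0], [427.1, -298.2]] [ 447.6 -286. ] toe [ 570.8 -305.7] len 124.8 yaw -9.11
 stand [673.5  53. ] [176.1 236.5] 4.04 [[577.4000244140625, 164.6999969482422], [594.0, -71.19999694824219], [769.5999755859375, -58.79999923706055], [753.0, 177.1999969482422]]
 screws(z~32) [[742.8, -33.4], [609.9, -42.0], [728.8, 157.0], [598.5, 148.1]]
 level [607.4  49.2]
```

Both views agree to about 2 mm:

| Item | Position | Yaw |
|---|---|---|
| Stand centre | (674, 53.6) | 4.1° |
| Stand edge middle | (589, 47.5) | |
| Wedge grip | (447, -285.6) | -9.3° |

I'll swing round the base in an arc at the current height.

```bash
cat > rows.py <<'E'
import numpy as np
def rows(P,yaws):  # P waypoints incl. start ; yaws (deg) at each waypoint; shift in axes before the turn
    for i in range(1,len(P)):
        y=np.radians(yaws[i-1]);X=np.array([np.cos(y),np.sin(y),0]);Y=np.array([np.sin(y),-np.cos(y),0])
        d=np.array(P[i])-P[i-1]
        print(np.round([d@X/60,d@Y/60,-d[2]/60],2).tolist(),round(-(yaws[i]-yaws[i-1])/8,2),np.linalg.norm(d).round(1))
E
python3 - <<'E'
from rows import *
a=np.radians(np.linspace(76.9,-32.6,19));r=np.linspace(525,530,19)
P=np.c_[r*np.cos(a),r*np.sin(a),np.full(19,248)]
rows(P,[166.9]+[170.7]*18)
E
```

```text
[-0.93, -0.04, -0.0] -0.47 55.7
[-0.91, -0.2, -0.0] -0.0 55.8
[-0.88, -0.3, -0.0] -0.0 55.8
[-0.84, -0.39, -0.0] -0.0 55.8
[-0.8, -0.48, -0.0] -0.0 55.8
[-0.74, -0.56, -0.0] -0.0 55.9
[-0.68, -0.64, -0.0] -0.0 55.9
[-0.61, -0.71, -0.0] -0.0 55.9
[-0.53, -0.77, -0.0] -0.0 56.0
[-0.45, -0.82, -0.0] -0.0 56.0
[-0.36, -0.86, -0.0] -0.0 56.0
[-0.27, -0.9, -0.0] -0.0 56.1
[-0.17, -0.92, -0.0] -0.0 56.1
[-0.07, -0.93, -0.0] -0.0 56.1
[0.03, -0.94, -0.0] -0.0 56.1
[0.13, -0.93, -0.0] -0.0 56.2
[0.22, -0.91, -0.0] -0.0 56.2
[0.32, -0.88, -0.0] -0.0 56.2
```

Request:
carry_out(xyz=[[-0.93,-0.04,0],[-0.91,-0.2,0],[-0.88,-0.3,0],[-0.84,-0.39,0],[-0.8,-0.48,0],[-0.74,-0.56,0],[-0.68,-0.64,0],[-0.61,-0.71,0]], dr=[[0,0,-0.47],[0,0,0],[0,0,0],[0,0,0],[0,0,0],[0,0,0],[0,0,0],[0,0,0]], gripper=1)

```text
time: 1.35
tool_pos: [465.3, 247.4, 248.6]
tcp_rot: [3.141, 0.0, 2.978]
contact_force: [0.7, 1.6, 0.3]
grip_width: 92.0
```

Request:
carry_out(xyz=[[-0.53,-0.77,0],[-0.45,-0.82,0],[-0.36,-0.86,0],[-0.27,-0.9,0],[-0.17,-0.92,0],[-0.07,-0.93,0],[0.03,-0.94,0],[0.13,-0.93,0]], dr=[[0,0,0],[0,0,0],[0,0,0],[0,0,0],[0,0,0],[0,0,0],[0,0,0],[0,0,0]])

```text
time: 2.35
tool_pos: [494.9, -188.0, 248.6]
tcp_rot: [3.142, 0.0, 2.978]
contact_force: [1.2, -0.2, 0.6]
grip_width: 91.9
```

Request:
carry_out(xyz=[[0.22,-0.91,0],[0.32,-0.88,0],[0,0,0]], dr=[[0,0,0],[0,0,0],[0,0,0]])

```text
time: 2.72
tool_pos: [444.1, -289.9, 248.5]
tcp_rot: [-3.141, -0.0, 2.973]
contact_force: [0.9, 0.2, -0.6]
grip_width: 91.7
```

Run:
```python
from plant import *
from h import *
o=get_obs();print(o['tool_pos'],o['tcp_rot'],o['joint_positions'])
c=capture('wrist');im=c['image'].copy()
for P in [(447.3,-285.6,52),(571,-306,3)]:
    p=proj(c,P);print(p);cv2.drawMarker(im,tuple(int(v) for v in p),(255,0,0),0,12)
cv2.imwrite('pics/wr1.png',im)
```

```text
[ 444.09082096 -289.91904932  248.50097865] [-3.14104096e+00 -4.11070345e-04  2.97300551e+00] [-7.22539664e-01  3.52090161e-01  1.50973054e+00 -7.15510160e-04
  1.27983139e+00 -2.12454368e+00]
[319.3942713  180.23065874]
[319.16304595 259.97929058]
```

View pics/wr1.png

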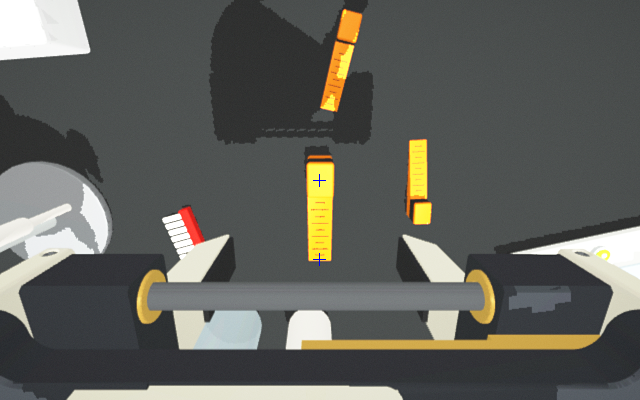

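The wrist view shows the wanted wedge, with its grip at (320,179) and thin end at (319,260), both on my predicted marks. Now descending.

Request:
carry_out(xyz=[[-0.04,0.08,0.9],[0,0,0.9],[0,0,0.9],[0,0,0.6],[0,0,0.29],[0,0,0]], dr=[[0,0,-0.04],[0,0,0],[0,0,0],[0,0,0],[0,0,0],[0,0,0]])

```text
time: 3.52
tool_pos: [449.1, -280.6, 32.1]
tcp_rot: [3.14, -0.002, 2.986]
contact_force: [-0.1, 0.6, 1.6]
grip_width: 91.8
```

Run:
```python
from plant import *
from h import *
c=capture('top');d=capture('wrist')
cv2.imwrite('pics/t2.png',cv2.resize(c['image'][170:310,340:500],None,fx=4,fy=4));cv2.imwrite('pics/wr2.png',d['image'])
print(get_obs()['tool_pos'],get_obs()['tcp_rot'])
```

```text
[ 449.87261463 -281.89017438   33.92124443] [-3.14135403e+00  8.10464136e-04  2.98525508e+00]
```

View pics/wr2.png

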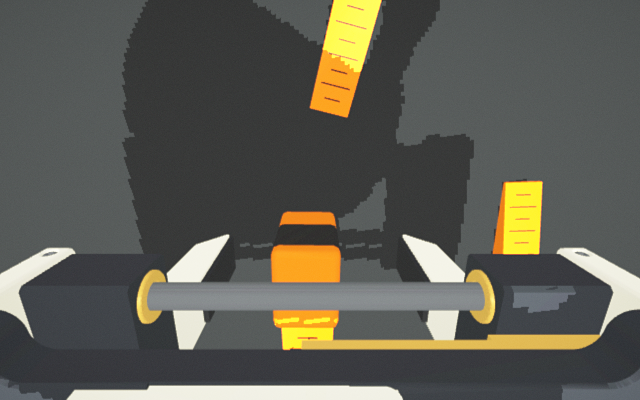

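Grip at image column ~306 versus jaw middle ~317: about 4 mm off in the jaw direction. I'll correct that, then close.

Request:
carry_out(xyz=[[0.02,-0.07,0],[0,0,0]], dr=[[0,0,0],[0,0,0]])

```text
time: 3.88
tool_pos: [447.5, -287.0, 34.2]
tcp_rot: [-3.141, 0.002, 2.984]
contact_force: [-0.8, 1.0, -0.9]
grip_width: 91.6
```

Request:
carry_out(xyz=[[0,0,0],[0,0,0],[0,0,0],[0,0,0],[0,0,0],[0,0,0]], dr=[[0,0,0],[0,0,0],[0,0,0],[0,0,0],[0,0,0],[0,0,0]], gripper=-1)

```text
time: 4.62
tool_pos: [447.2, -286.4, 33.2]
tcp_rot: [3.141, -0.0, 2.984]
contact_force: [-0.4, 0.2, -0.0]
grip_width: 36.5
```

Request:
carry_out(xyz=[[0,0,0],[0,0,0],[0,0,0],[0,0,0]], dr=[[0,0,0],[0,0,0],[0,0,0],[0,0,0]])

```text
time: 5.12
tool_pos: [447.2, -286.4, 33.3]
tcp_rot: [3.141, -0.0, 2.984]
contact_force: [0.1, 0.3, 0.1]
grip_width: 30.1
```

Run:
```python
from rows import *
P=[(447.2,-286.4,33.2),(447.2,-286.4,83.2),(447.2,-286.4,123.2)]
y=[170.97]*3
for i in range(1,8): P.append((447.2-12.2*i/7,-286.4+322.6*i/7,123.2)); y.append(170.97+13.13*i/7)
rows(np.array(P),y)
```

```text
[0.0, 0.0, -0.83] -0.0 50.0
[0.0, 0.0, -0.67] -0.0 40.0
[0.15, 0.75, -0.0] -0.23 46.1
[0.12, 0.76, -0.0] -0.23 46.1
[0.1, 0.76, -0.0] -0.23 46.1
[0.07, 0.77, -0.0] -0.23 46.1
[0.05, 0.77, -0.0] -0.23 46.1
[0.02, 0.77, -0.0] -0.23 46.1
[-0.0, 0.77, -0.0] -0.23 46.1
```

Request:
carry_out(xyz=[[0,0,-0.4],[0,0,-0.6],[0,0,-0.5],[0,0,0]], dr=[[0,0,0],[0,0,0],[0,0,0],[0,0,0]])

```text
time: 5.62
tool_pos: [448.2, -287.3, 125.2]
tcp_rot: [-3.139, 0.004, 2.984]
contact_force: [0.1, 0.2, -1.1]
grip_width: 29.7
```

Request:
carry_out(xyz=[[0.15,0.75,0],[0.12,0.76,0],[0.1,0.76,0],[0.07,0.77,0],[0.05,0.77,0],[0.02,0.77,0],[0,0.77,0],[0,0,0]], dr=[[0,0,-0.23],[0,0,-0.24],[0,0,-0.23],[0,0,-0.24],[0,0,-0.23],[0,0,-0.24],[0,0,-0.23],[0,0,0]])

```text
time: 6.62
tool_pos: [434.3, 39.1, 122.1]
tcp_rot: [3.141, -0.003, -3.066]
contact_force: [0.7, -0.1, -1.3]
grip_width: 30.2
```

Request:
carry_out(xyz=[[0,0,0],[0,0,0]], dr=[[0,0,0],[0,0,0]])

```text
time: 6.88
tool_pos: [435.6, 35.6, 122.9]
tcp_rot: [3.142, -0.001, -3.072]
contact_force: [0.4, 0.3, -1.4]
grip_width: 30.1
```

Run:
```python
from plant import *
from h import *
o=get_obs();print(o['tool_pos'],o['tcp_rot'],o['contact_force'],o['grip_width'],o['joint_positions'].round(2))
c=capture('top');d=capture('scene');w=capture('wrist')
cv2.imwrite('pics/t3.png',cv2.resize(c['image'][120:290,230:390],None,fx=3.5,fy=3.5,interpolation=2))
cv2.imwrite('pics/s3.png',cv2.resize(d['image'][100:265,220:420],None,fx=3.5,fy=3.5,interpolation=2))
cv2.imwrite('pics/wr3.png',w['image'])
```

```text
[435.5875694   35.60986042 122.89304859] [ 3.14156601e+00 -6.28978095e-04 -3.07180439e+00] [ 0.41187395  0.2922036  -1.43962434] 30.102367647129217 [-0.09  0.34  1.93 -0.    0.87 -1.73]
```

View pics/t3.png

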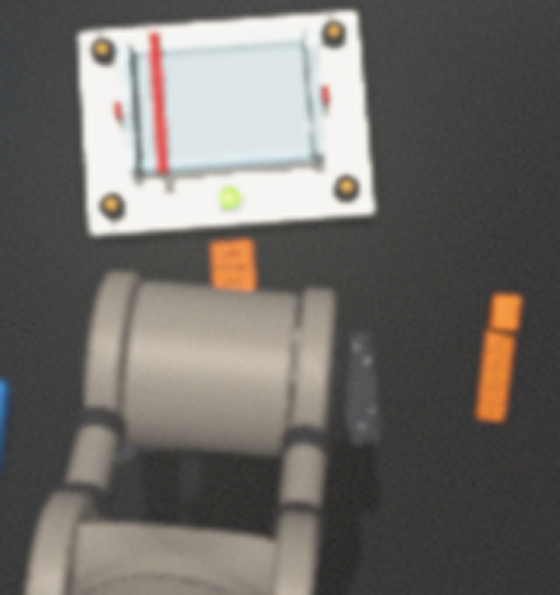

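View pics/s3.png

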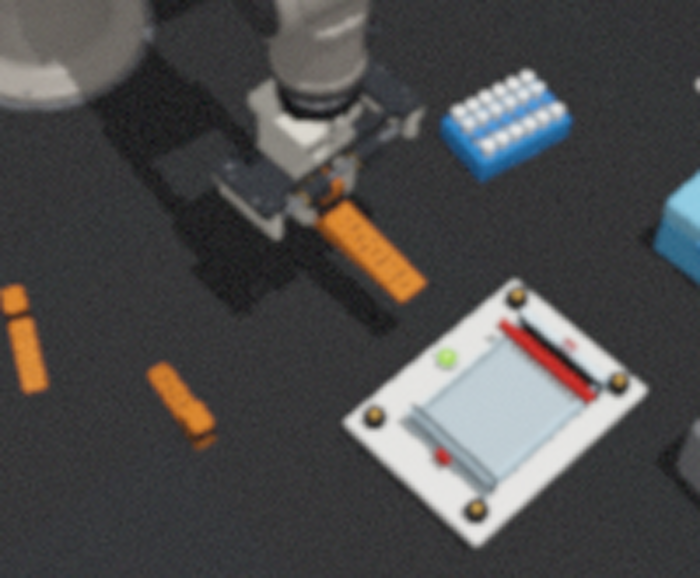

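View pics/wr3.png

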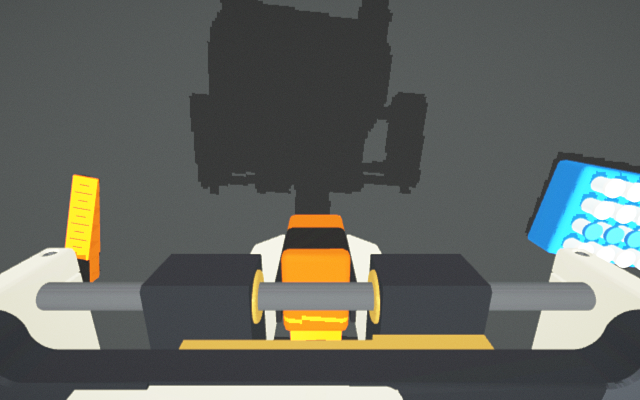

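The wedge is held square and pointing at the level: in the top view the thin end is at about (297,189), about 30 mm in front of the edge. Lowering now.

Request:
carry_out(xyz=[[0,0,0.6],[0,0,0.5],[0,0,0.3],[0,0,0.08],[0,0,0],[0,0,0]], dr=[[0,0,0],[0,0,0],[0,0,0],[0,0,0],[0,0,0],[0,0,0]])

```text
time: 7.78
tool_pos: [436.2, 36.4, 35.2]
tcp_rot: [-3.141, 0.002, -3.07]
contact_force: [0.0, 0.5, -0.9]
grip_width: 29.9
```

```bash
cat > look.py <<'E'
import sys
from plant import *
from h import *
t=sys.argv[1]
o=get_obs();print(o['tool_pos'].round(2),o['tcp_rot'].round(4),o['contact_force'].round(1),o['grip_width'])
c=capture('top');d=capture('scene')
cv2.imwrite(f'pics/t{t}.png',cv2.resize(c['image'][110:230,240:350],None,fx=5,fy=5,interpolation=2))
cv2.imwrite(f'pics/s{t}.png',cv2.resize(d['image'][120:265,280:415],None,fx=4,fy=4,interpolation=2))
for n,c,roi in(('top',c,(240,110,350,200)),('scene',d,(310,150,415,265))):
    x0,y0,x1,y1=roi;h=cv2.cvtColor(c['image'],cv2.COLOR_BGR2HSV)[y0:y1,x0:x1]
    cs=cv2.findContours(cv2.inRange(h,(12,90,110),(24,255,255)),cv2.RETR_EXTERNAL,cv2.CHAIN_APPROX_NONE)[0]
    print(n,'screws',[ray(c,np.array(cv2.minEnclosingCircle(q)[0])+[x0,y0],32)[:2].round(1).tolist() for q in cs])
E
python3 look.py 4
```

```text
[436.21  36.39  35.24] [-3.1414e+00  1.6000e-03 -3.0704e+00] [ 0.   0.5 -0.9] 29.938032850714396
top screws [[552.0, 44.3], [604.2, 144.9], [618.0, -45.0], [735.5, 154.8], [748.7, -35.8]]
scene screws [[742.8, -33.4], [609.9, -42.0], [728.8, 157.0], [598.5, 148.1], [516.2, 27.6], [440.6, 54.6], [419.9, 55.9]]
```

View pics/t4.png

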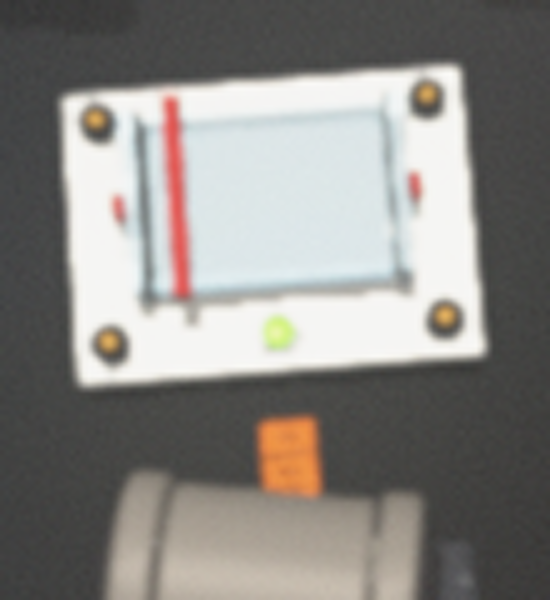

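View pics/s4.png

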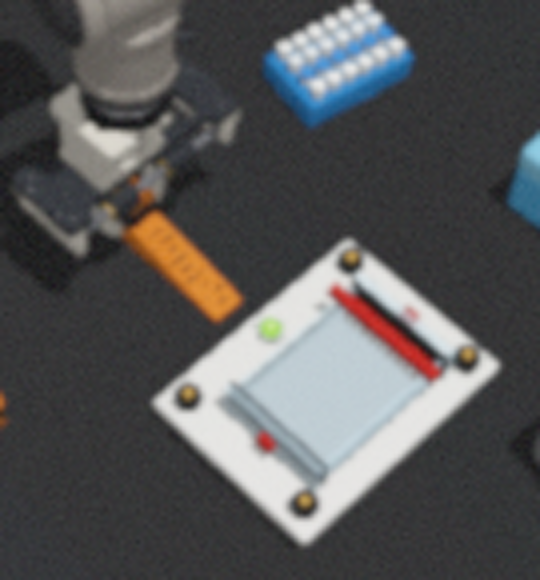

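Request:
carry_out(xyz=[[0,0,0.025],[0,0,0],[0,0,0]], dr=[[0,0,0],[0,0,0],[0,0,0]])

```text
time: 8.25
tool_pos: [435.9, 36.5, 33.2]
tcp_rot: [-3.142, 0.001, -3.07]
contact_force: [-0.4, 0.9, 2.6]
grip_width: 29.7
```

Request:
carry_out(xyz=[[0,0,0.015],[0,0,0],[0,0,0]], dr=[[0,0,0],[0,0,0],[0,0,0]])

```text
time: 8.62
tool_pos: [435.9, 36.6, 33.2]
tcp_rot: [-3.141, 0.001, -3.07]
contact_force: [-3.2, 0.5, 15.0]
grip_width: 29.7
```

Seated: the 15 N on the force reading means the wedge is on the bench. I'll ease that off a bit and slide forward.

Request:
carry_out(xyz=[[-0.1,0,-0.012],[-0.3,0,0],[-0.3,0,0],[-0.3,0,0],[0,0,0]], dr=[[0,0,0],[0,0,0],[0,0,0],[0,0,0],[0,0,0]])

```text
time: 9.25
tool_pos: [497.5, 40.8, 33.3]
tcp_rot: [-3.141, 0.004, -3.07]
contact_force: [2.2, -1.0, 3.5]
grip_width: 29.8
```

```bash
python3 look.py 5
```

```text
[497.46  40.77  33.26] [-3.1413  0.0036 -3.0702] [ 2.2 -1.   3.5] 29.76615465760254
top screws [[605.7, 146.3], [618.0, -45.0], [734.3, 154.8], [748.7, -35.8]]
scene screws [[742.8, -33.4], [609.9, -42.0], [728.8, 157.0], [554.8, 34.4], [598.5, 148.1], [493.2, 24.8], [505.2, 58.8], [485.1, 60.1]]
```

View pics/t5.png

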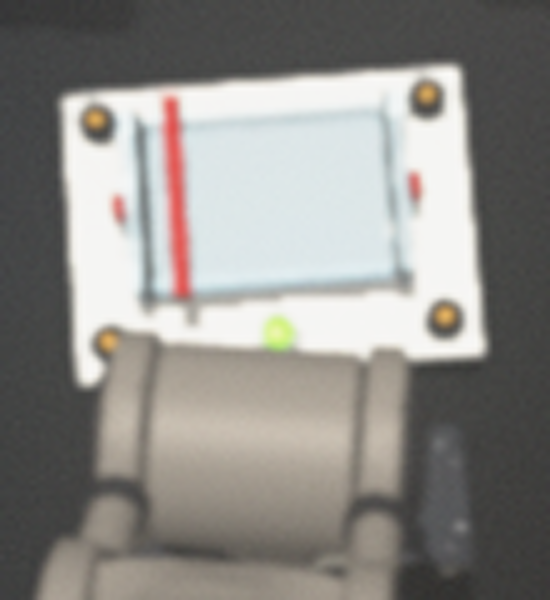

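View pics/s5.png

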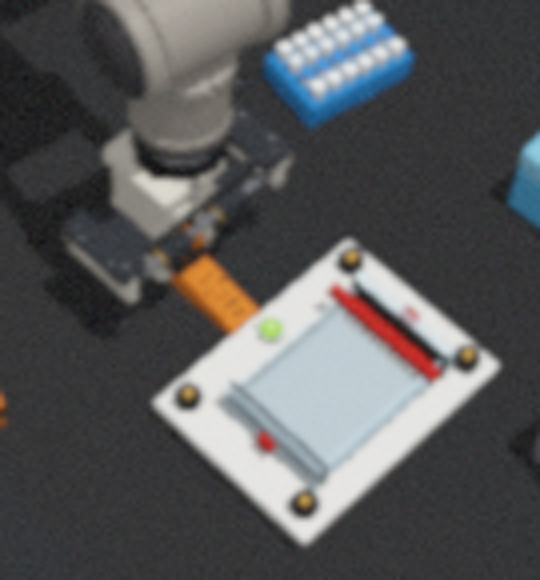

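The toe is under the plate below the level (at about (344,201) in scene) and the stand hasn't moved. Next come slower pushes, watching the force.

Request:
carry_out(xyz=[[-0.1,0,0],[-0.1,0,0],[0,0,0],[0,0,0]], dr=[[0,0,0],[0,0,0],[0,0,0],[0,0,0]])

```text
time: 9.85
tool_pos: [506.7, 41.7, 33.2]
tcp_rot: [3.141, -0.001, -3.07]
contact_force: [-0.9, -0.1, 7.3]
grip_width: 29.6
```

Request:
carry_out(xyz=[[-0.05,0,0],[0,0,0],[0,0,0]], dr=[[0,0,0],[0,0,0],[0,0,0]])

```text
time: 10.22
tool_pos: [509.1, 41.9, 33.2]
tcp_rot: [3.141, -0.002, -3.07]
contact_force: [-2.4, 1.0, 8.8]
grip_width: 30.0
```

Request:
carry_out(xyz=[[-0.05,0,0],[0,0,0],[0,0,0]], dr=[[0,0,0],[0,0,0],[0,0,0]])

```text
time: 10.6
tool_pos: [512.1, 42.1, 33.2]
tcp_rot: [3.141, -0.002, -3.07]
contact_force: [-2.8, 0.8, 8.8]
grip_width: 29.9
```

Request:
carry_out(xyz=[[-0.05,0,0],[0,0,0],[0,0,0]], dr=[[0,0,0],[0,0,0],[0,0,0]])

```text
time: 10.98
tool_pos: [515.1, 42.4, 33.2]
tcp_rot: [3.141, -0.002, -3.07]
contact_force: [-1.8, 0.5, 9.3]
grip_width: 30.1
```

Request:
carry_out(xyz=[[-0.05,0,0],[0,0,0],[0,0,0]], dr=[[0,0,0],[0,0,0],[0,0,0]])

```text
time: 11.35
tool_pos: [518.1, 42.6, 33.2]
tcp_rot: [3.141, -0.002, -3.07]
contact_force: [-2.3, -0.6, 9.3]
grip_width: 29.8
```

Request:
carry_out(xyz=[[-0.05,0,0],[0,0,0],[0,0,0]], dr=[[0,0,0],[0,0,0],[0,0,0]])

```text
time: 11.72
tool_pos: [519.6, 42.8, 33.1]
tcp_rot: [3.141, -0.005, -3.07]
contact_force: [-7.5, -1.1, 12.6]
grip_width: 29.6
```

Request:
carry_out(xyz=[[-0.05,0,0],[0,0,0],[0,0,0]], dr=[[0,0,0],[0,0,0],[0,0,0]])

```text
time: 12.1
tool_pos: [521.8, 43.0, 33.1]
tcp_rot: [3.141, -0.007, -3.07]
contact_force: [-10.1, 0.3, 15.4]
grip_width: 29.6
```

Request:
carry_out(xyz=[[-0.05,0,0],[0,0,0],[0,0,0]], dr=[[0,0,0],[0,0,0],[0,0,0]])

```text
time: 12.48
tool_pos: [524.8, 43.3, 33.1]
tcp_rot: [3.141, -0.007, -3.07]
contact_force: [-9.9, -0.6, 15.1]
grip_width: 29.6
```

```bash
python3 look.py 6
```

```text
[524.83  43.26  33.11] [ 3.141  -0.0067 -3.0698] [-9.9 -0.6 15.1] 29.565773257188365
top screws [[618.9, -45.0], [735.5, 154.8], [748.7, -35.8]]
scene screws [[742.8, -33.4], [609.9, -42.0], [728.8, 157.0], [567.0, 37.1], [529.1, 27.7], [533.4, 61.5], [598.5, 148.1]]
```

Contact came at TCP x ≈ 519, as predicted (519.4). The push is about 8 N and the stand is in place. 14 mm more.

Request:
carry_out(xyz=[[-0.05,0,0],[0,0,0],[-0.05,0,0],[0,0,0],[0,0,0]], dr=[[0,0,0],[0,0,0],[0,0,0],[0,0,0],[0,0,0]])

```text
time: 13.2
tool_pos: [530.8, 43.7, 33.1]
tcp_rot: [3.141, -0.007, -3.07]
contact_force: [-9.6, -0.9, 14.7]
grip_width: 29.5
```

```bash
python3 look.py 7
python3 - <<'E'
from plant import *
from h import *
cv2.imwrite('pics/wr7.png',capture('wrist')['image'])
E
```

```text
[530.84  43.71  33.12] [ 3.141  -0.0067 -3.0697] [-9.6 -0.9 14.7] 29.515874689949325
top screws [[618.9, -46.0], [735.5, 154.8], [749.3, -35.4]]
scene screws [[742.8, -33.4], [611.7, -41.4], [728.8, 157.0], [569.6, 37.1], [541.6, 58.9], [597.0, 149.4]]
```

View pics/s7.png

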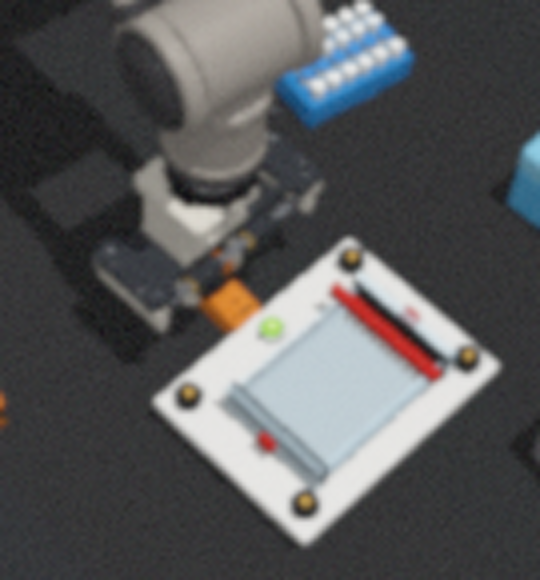

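View pics/wr7.png

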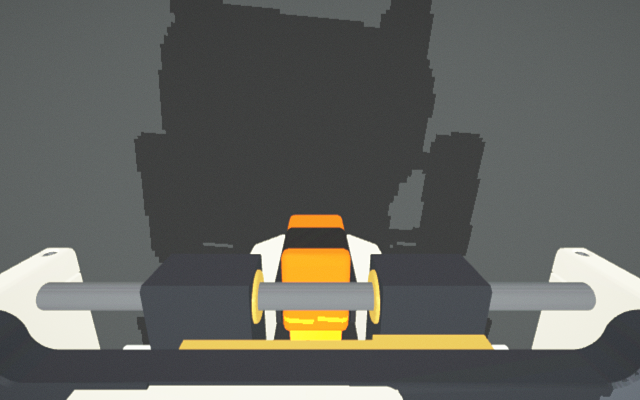

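The wrist view shows the wedge unshifted in the jaws (grip at (315,265) as before). The back screws are still and the front ones have moved slightly, which fits lifting. Final 8.4 mm.

Request:
carry_out(xyz=[[-0.05,0,0],[0,0,0],[-0.05,0,0],[0,0,0],[-0.04,0,0],[0,0,0],[0,0,0],[0,0,0]], dr=[[0,0,0],[0,0,0],[0,0,0],[0,0,0],[0,0,0],[0,0,0],[0,0,0],[0,0,0]])

```text
time: 14.35
tool_pos: [539.2, 44.3, 33.1]
tcp_rot: [3.141, -0.007, -3.07]
contact_force: [-10.6, -0.8, 16.1]
grip_width: 29.9
```

```bash
python3 look.py 8
python3 - <<'E'
from plant import *
from h import *
cv2.imwrite('pics/wr8.png',capture('wrist')['image'])
E
```

```text
[539.15  44.3   33.12] [ 3.141  -0.0069 -3.0698] [-10.6  -0.8  16.1] 29.887627487531894
top screws [[620.4, -45.0], [735.9, 155.4], [749.4, -35.6]]
scene screws [[743.5, -32.6], [612.4, -42.0], [729.2, 159.0], [570.6, 38.4], [547.8, 60.2], [598.0, 150.7]]
```

View pics/s8.png

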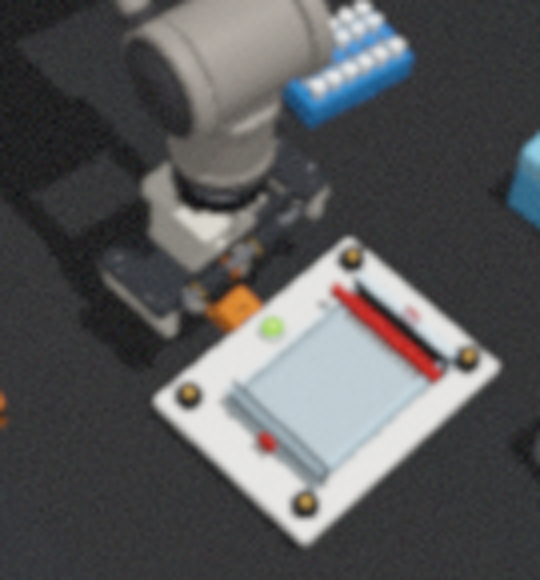

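View pics/t8.png

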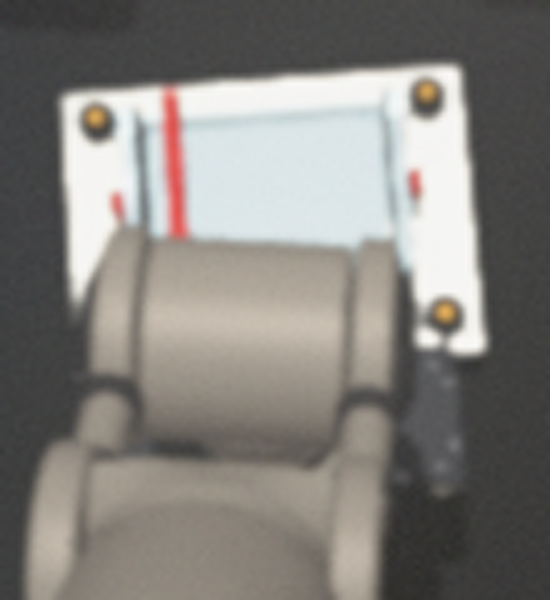

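View pics/wr8.png

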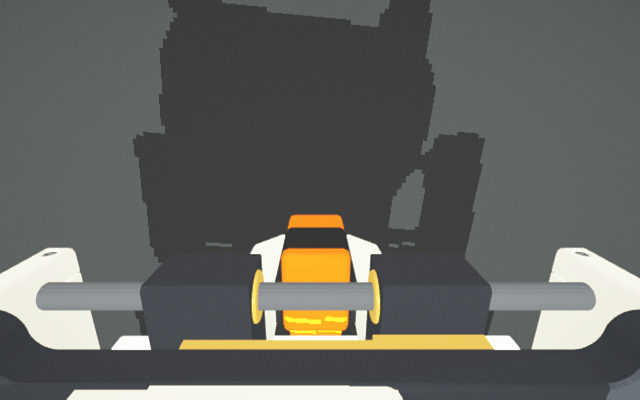

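Run:
```python
from plant import *
from h import *
a=cv2.imread('pics/scene0.png');c=capture('scene');b=c['image']
g=lambda i:cv2.cvtColor(i,cv2.COLOR_BGR2GRAY).astype(np.float32)
a,b=g(a),g(b)
ang=np.radians(4.1);X=np.array([np.cos(ang),np.sin(ang)]);Y=np.array([-X[1],X[0]])
for n,x,y in(('FL',-65,95),('FR',-65,-95),('BL',65,95),('BR',65,-95)):
    p=np.array([674,53.6])+x*X+y*Y;P=[*p,30]
    u=proj(c,P);i,j=np.round(u).astype(int)
    best=[]
    for w in(9,11):
        A=a[j-w:j+w+1,i-w:i+w+1];B=b[j-w:j+w+1,i-w:i+w+1]
        best.append(cv2.phaseCorrelate(A.copy(),B.copy(),cv2.createHanningWindow((2*w+1,2*w+1),cv2.CV_32F))[0])
    d=np.mean(best,0);J=np.array([proj(c,np.array(P)+e)-u for e in np.eye(3)]).T
    xz=np.linalg.lstsq(J[:,[0,2]],d,rcond=None)[0]
    print(n,np.round(best,2).tolist(),'px/mm up',J[:,2].round(2),'dx,dz',xz.round(1))
```

```text
FL [[0.39, -0.39], [0.35, -0.49]] px/mm up [ 0.03 -0.16] dx,dz [1.2 4.2]
FR [[0.18, -0.21], [-0.25, -0.48]] px/mm up [ 0.01 -0.15] dx,dz [-0.2  2. ]
BL [[0.22, 0.13], [0.04, -0.19]] px/mm up [ 0.05 -0.15] dx,dz [0.4 0.8]
BR [[0.44, 0.2], [0.35, 0.14]] px/mm up [ 0.03 -0.14] dx,dz [1.7 1.6]
```

```bash
python3 -c "
from plant import *
o=get_obs();print(o['time'],o['tool_pos'],o['contact_force'],o['grip_width']);print(close_job())"
```

```text
14.55 [539.1227177   44.3065105   33.10721581] [-9.78336892 -0.86797806 15.01695483] 29.95745799393194
the job is handed in; nothing more can be done
None
```

I handed the job in at 14.6 s, with the largest wedge still gripped and holding up the front of the stand. No verdict was reported, so this rests on my own checks.

**What I did:** I picked the largest of the three orange wedges by its grip and set it flat in front of the stand, square to it. I then slid it under the middle of the front edge. It met the edge at TCP x ≈ 519 mm, against 519.4 predicted, and I pushed about 20 mm further. By the 1-in-5 slope that puts about 3.5 mm under the front feet.

**Last checks:**
- **Grip:** the fingers stand 30 mm apart and the wedge has not slipped in the jaws.
- **Forces:** the push is steady at about 10 N, and the wedge is pressed onto the bench with about 15 N.
- **Alignment:** by the arm's pose, the wedge is within about 1 mm of the stand's middle line, and well within a degree of square to it.
- **Stand position:** the back screws moved 2 mm or less in the pictures, about the measuring error.

**Weak point:** the lift measured from the pictures is rough. It gave about 4 mm at the left front foot and 2 mm at the right. It also read 1 to 1.5 mm at the back feet, which should be zero, so that is roughly its error. The 3.5 mm figure therefore rests mainly on the push past contact. I did not separately measure that the gripper clears the stand or that the other bench items are still in place; the last views showed no contact and nothing disturbed.

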